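# Close a bead gauge to its mark by its knurled wheel

## Task

With a closed fingertip, roll the knurled wheel of the bead gauge, pressing it only lightly, until the closing face of the moving jaw is in line with the thin upright blade of the small rider clamped to the side of the bed (the gauge mark); then take the finger away. Move the jaw by the wheel only: do not grip the wheel, do not push the jaw or the rider, and leave the two steel sleeves and the paddle where they are.

Things in the scene. Friction and masses are not known exactly. Their poses are not given: they have to be found in the camera images.
- gauge: bead gauge bolted to the bench: dark steel bed 240 long (x = -45 to 195), 44 wide, 18 high. Origin on the bench below the wheel's axis; x runs along the bed from the wheel to the fixed jaw (closing face at x = 165, top at z = 62), z up; yaw 1.2 to 2.1 rad. Two dark cheeks, 76 long, outer faces at y = +-22, tops at z = 58, flank the wheel.
- wheel: knurled wheel, 60 across its 30 ridges, 24 wide. Origin at its centre on its level axis (gauge y), 50 above the bench; top at z = 80. Sprung: pressed from above it dips up to 5 with the jaw (3 N at first, 7 N at the end), then is solid. Rolling its top towards the jaws (gauge +x) closes the jaw 10 mm per rad (1 mm per 3 mm of rim), back opens it; 1.5 N at the rim turns it. It stays put.
- jaw: moving jaw, aluminium block 20 long (gauge x), 44 wide, 36 high, top 61 above the bench, between the wheel and the fixed jaw. Origin in its closing face (the face that looks at the fixed jaw), 18.5 above the bench; it dips with the wheel when that is pressed; axes as the gauge's.
- jaw_edge (a point): point in the plane of the moving jaw's closing face, 1 beyond the jaw's side on the rider's side, 45 above the bench; axes as the gauge's. It must come to the gauge mark.
- mark (a point): gauge mark: middle plane of the thin upright blade (2.5 thick, 10 wide, top at z = 51) of the brass rider (14 long) on the bed's -y side. The point lies at the blade's inner edge, 45 above the bench, on the line on which jaw_edge travels; axes as the gauge's. At the start it is 17 to 46 mm ahead of the jaw.
- sleeve_a_mid (a point): centre of the taller loose dark steel sleeve, 38 outside, 26 inside, 55 high, standing upright
- sleeve_b_mid (a point): centre of the shorter loose dark steel sleeve, 38 outside, 26 inside, 45 high, standing upright
- paddle: loose black graphite paddle, 75 x 45 x 14 blade and wooden handle, 190 long in all, lying flat along its x; origin on the bench 40 behind the middle of the blade
Mind the look-alikes: they are no part of the job. Several things look just like the gauge: the one meant starts farthest to the robot's right.

How it is judged:
On the way:
1. the fingertip presses on the wheel (contact force between the fingers and wheel above 0.8 N), for 0.1 s.
At the end, for the whole second after the job is handed in: the moving jaw's closing face is within 3 mm of the middle of the rider's blade and at rest; sleeves and paddle within 15 mm of where they began (distance between jaw_edge and mark below 0.003 m and linear speed of jaw below 0.003 m/s and distance of each of sleeve_a_mid, sleeve_b_mid, paddle from where it was at the start of the episode below 0.015 m); the robot touches nothing.
It fails at once if the jaw is pushed directly (contact force between any of the arm, the fingers and jaw above 2 N).
It fails at once if the rider with the gauge mark is shifted by more than 2 mm (distance of mark from where it was at the start of the episode above 0.002 m).
It fails at once if the wheel is gripped or pressed with more than 30 N (contact force between the fingers and wheel above 30 N).
It fails at once if a sleeve or the paddle is moved or lifted by more than 15 mm (distance of any of sleeve_a_mid, sleeve_b_mid, paddle from where it was at the start of the episode above 0.015 m).
It also fails if it takes over 51 s, if anything falls off the work surface, if the arm or the gripper's body presses on something with over 40 N, if the wrist force passes 120 N, or if a joint passes its speed limit or range.

## Robot

A 6-joint arm with a two-finger parallel gripper is mounted at the origin on the work surface. World frame = base frame: x ahead of the robot, y to its left, z up, the work surface at z = 0. Lengths are in m, angles in rad, forces in N, time in s.
With the tool pointing down it reaches from about 0.325 to 0.775 m from the base axis. Payload 5.5 kg.
Tool frame: the origin (TCP) lies at the very end of the fingers, on their centre line; the grasp point (between the pads) lies 19 mm behind it; z points along the fingers, y is the line along which they close (so a half turn about z gives the same grasp; the last joint's range is limited). The gripper opens to 85 mm and grips with 20 to 120 N. Pads are 22 mm wide; open, the fingers measure 114 mm over their backs; the gripper's body (76 mm by 85 mm) begins 54 mm behind the grasp point. The pads swing forward as they close: fully open they stand 13 mm farther back than shut.
Start: joints at [1.14, 0.091, 1.231, -0, 1.82, -0.057], TCP at [0.219, 0.559, 0.231] pointing down, gripper open.
Joint ranges: [-2.87, 2.87], [-0.86, 2.18], [0.17, 2.46], [-1.51, 4.65], [0.06, 2.69], [-2.65, 2.65]. Speed limits (rad/s): [2.57, 2.57, 3.01, 3.14, 3.14, 3.14].

## Interface

Orientations are given as a unit quaternion [x, y, z, w].
In Python, from station import sensors, viewer, r gives the robot as it stands. The module is installed in compiled form; this text tells all that it offers.
- The arm moves only by the shell command python3 -m jog 'ROWS' [FORCE]. ROWS is JSON, a list of rows, each an object with "slide": the shift along the tool's x, y, z in cm, a list of three; "delta_rot": the turn, a rotation vector about the tool's x, y, z in rad, a list of three; "hand": the opening, from -1 (shut) to 1 (fully open), so that 0 is half open. In form: [{"slide": [dx, dy, dz], "delta_rot": [wx, wy, wz], "hand": hand}, ...]. A call has 1 to 12 rows; each row is the pose to reach, as a shift and turn from the pose commanded when the call began, along the tool's axes at that moment; what a row does not reach only later rows make up. A row lasts 1/12 s, in which the tool goes at most 41.7 mm and 7.16 degrees, less where a joint would pass 70% of its speed; a pose out of reach is approached as far as the arm can. A call with a gripper value outside its range is refused whole. The fingers move at their own pace and stop on an object; FORCE is the grip in N (left out, the last holds). Time passes only in rows, so rows that repeat a pose let the fingers close. It gives the time, the measured TCP pose, the force, the opening and the grip force at its end, in the units of the state.
- sensors.sense(): the state, without advancing time (a new reading comes with each control period).
- viewer.capture(name): name is "scene" or "top"; returns a dict with "frame" (400x640x3 uint8, blue, green, red), "intrinsics" (3x3 intrinsics, pixels), "eye" and "orientation" of the camera in the world. Camera axes: x right, y down, z forward; pixel columns grow to the right and rows downward; lengths in m; the calibration is good to about 2 mm. A picture is of the moment at which its call begins. There is no depth.
- r.job_done(): hands the job in; it is judged then, once.
The state is a dict: "time_s": time; "joints": joint angles; "joint_vel": joint speeds; "joint_torque": joint torques, N m; "eef_pos": TCP position; "orientation": TCP orientation; "wrist_force": force on the tool from outside, world axes, zero at the start; "moment": the same for the moment, N m; "gripper_width": opening from 0.0 (shut) to 1.0 (fully open); "finger_force": force on a finger pad.
Only numpy, scipy, OpenCV 4.12 (cv2) and the standard library are available. Lean on these libraries where they do the work, as an engineer would, in place of code of your own. Each camera call takes 0.05 s, during which the arm holds its last target. There are 200 camera calls.

## Working session

There is one attempt and no reset: what is moved stays moved. The work goes in short steps, Python scripts to look and compute and a shell command to move; the robot and the scene stay as the last step left them, time stands still between calls to the robot, and variables do not carry over. Pictures are saved under pics/ and viewed, at most 10 in all, crops included, and the job is handed in when it is done.

```bash
mkdir -p pics; cat > h.py <<'E'
import numpy as np, cv2, pickle
from scipy.spatial.transform import Rotation as R
from station import sensors, viewer, r
def cap(n,tag):
    c=viewer.capture(n); cv2.imwrite(f'pics/{tag}.png',c['frame']); pickle.dump(c,open(f'pics/{tag}.pkl','wb')); return c
def rot(o):
    o=np.array(o,float); return o if o.shape==(3,3) else R.from_quat(o).as_matrix()
def ray(c,u,v):
    d=np.linalg.solve(np.array(c['intrinsics']),[u,v,1]); return np.array(c['eye']),rot(c['orientation'])@d
def at(c,u,v,z):
    e,d=ray(c,u,v); return e+d*(z-e[2])/d[2]
def proj(c,p):
    q=np.array(c['intrinsics'])@(rot(c['orientation']).T@(np.array(p)-c['eye'])); return q[:2]/q[2]
def load(t): return pickle.load(open(f'pics/{t}.pkl','rb'))
E
python3 - <<'E'
from h import *
for n in('scene','top'):
    c=cap(n,n+'0'); print(c['eye'],c['orientation'],c['intrinsics'])
print(sensors.sense())
a=cv2.imread('pics/scene0.png');b=cv2.imread('pics/top0.png')
E
```

```text
[ 0.9024117  -0.03142958  0.61353527] [ 0.67469088  0.6876823  -0.18780182 -0.19135242] [[367.57339907   0.         320.22715229]
 [  0.         367.57339907 198.28506532]
 [  0.           0.           1.        ]]
[ 0.48161104 -0.00954368  0.69710538] [ 0.70856714 -0.70111647  0.0666918  -0.04382363] [[454.72645629   0.         324.57106769]
 [  0.         454.72645629 196.06460392]
 [  0.           0.           1.        ]]
{'time_s': 0.1, 'joints': array([ 1.14030240e+00,  9.17806652e-02,  1.23178010e+00, -3.33069838e-06,
        1.81983515e+00, -5.66933651e-02]), 'joint_vel': array([-0.000977  , -0.00067756, -0.00289515,  0.00076161,  0.00115232,
       -0.00295786]), 'joint_torque': array([ 2.80226057e-03, -4.60218716e+01, -4.19218755e+01, -8.72231567e-05,
        1.06738298e-02, -4.91475319e-06]), 'eef_pos': array([0.2189802 , 0.55832322, 0.23025744]), 'orientation': array([ 1.85814383e-01,  9.82584450e-01, -8.75404590e-04, -2.15899914e-04]), 'wrist_force': array([ 0.35980617,  0.1873922 , -0.28616239]), 'moment': array([ 0.04074506, -0.03326162, -0.04187302]), 'finger_force': 0.0, 'gripper_width': 0.9993688735915441}
```

View pics/top0.png

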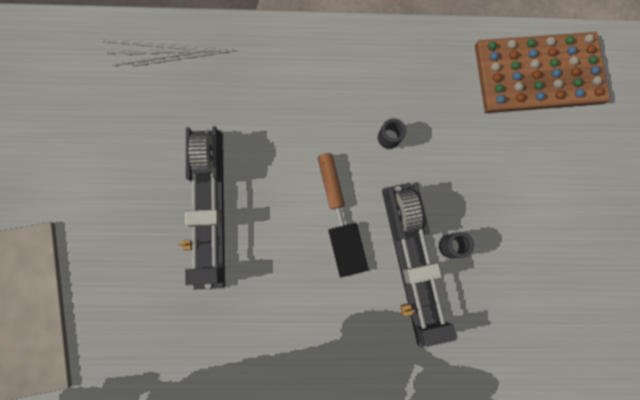

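View pics/scene0.png

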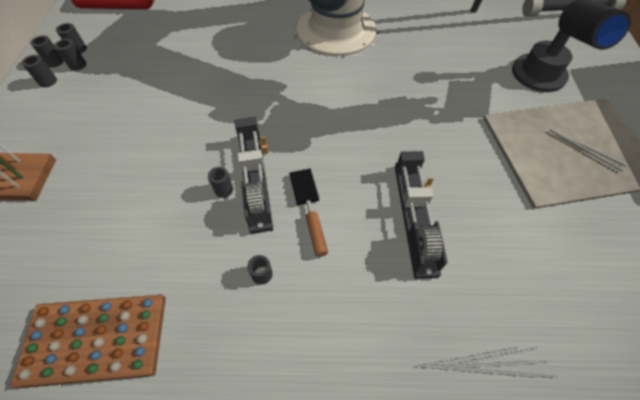

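The two gauges sit at top (200,205) and top (417,265), the same as scene (418,215) and scene (253,175). I'll compute both in world coordinates to see which is farthest to the robot's right.

```bash
python3 - <<'E'
from h import *
t=load('top0');s=load('scene0')
for c in(t,s): print(rot(c['orientation']).round(2).tolist())
for n,u,v,z in[('wA',200,153,.08),('fA',204,276,.062),('wB',409,211,.08),('fB',436,333,.062),('slv1',391,133,.05),('slv2',457,244,.05),('paddle',348,250,.014),('riderB',407,310,.05),('riderA',186,245,.05),('jawB',424,272,.061)]:
    p=at(t,u,v,z); print(n,p.round(3),proj(s,p).round(0))
a=cv2.resize(t['frame'][175:355,370:490],None,fx=4,fy=4,interpolation=cv2.INTER_CUBIC)[:600]
a=cv2.resize(t['frame'][175:325,370:490],None,fx=4,fy=4,interpolation=cv2.INTER_CUBIC)
b=cv2.resize(s['frame'][110:240,200:280],None,fx=4,fy=4,interpolation=cv2.INTER_CUBIC)
m=np.zeros((600,800,3),np.uint8); m[:,:480]=a; m[:520,480:800]=b; cv2.imwrite('pics/crop1.png',m)
E
```

```text
[[0.01, -0.99, 0.16], [-1.0, -0.01, -0.03], [0.03, -0.16, -0.99]]
[[-0.02, 0.86, -0.52], [1.0, 0.02, -0.0], [0.01, -0.52, -0.86]]
wA [0.637 0.144 0.08 ] [428. 230.]
fA [0.469 0.134 0.062] [408. 155.]
wB [ 0.56  -0.146  0.08 ] [254. 187.]
fB [ 0.395 -0.183  0.062] [246. 122.]
slv1 [ 0.68  -0.128  0.05 ] [260. 259.]
slv2 [ 0.517 -0.22   0.05 ] [219. 175.]
paddle [ 0.508 -0.067  0.014] [302. 184.]
riderB [ 0.424 -0.146  0.05 ] [263. 138.]
riderA [0.512 0.164 0.05 ] [426. 177.]
jawB [ 0.477 -0.169  0.061] [248. 155.]
```

View pics/crop1.png

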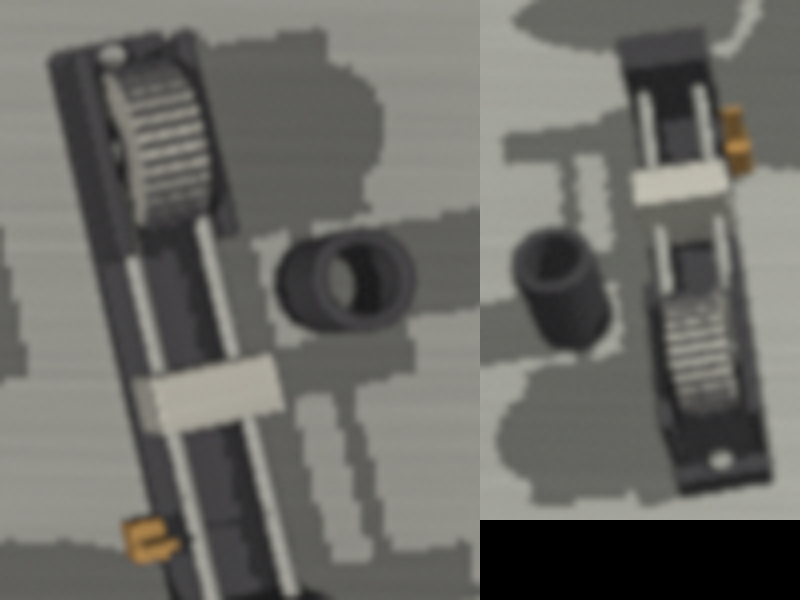

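The gauge meant is the one at top (417,265) / scene (253,175): its y is about -0.15, against +0.14 for the look-alike at top (200,205). The crop confirms it: knurled wheel at top (410,211), pale jaw at (424,273), brass rider at (408,310). I'll fit its pose with a wireframe.

```bash
cat > fit.py <<'E'
from h import *
from scipy.optimize import least_squares
def G(p,q):
    c,s=np.cos(p[2]),np.sin(p[2]); q=np.asarray(q,float); return np.array([p[0]+c*q[0]-s*q[1],p[1]+s*q[0]+c*q[1],q[2]])
E
python3 - <<'E'
from fit import *
t=load('top0');s=load('scene0')
T=lambda x,y:(370+x/4-.375,175+y/4-.375); S=lambda x,y:(200+(x-480)/4-.375,110+y/4-.375)
# (cam,pix,gx offset rel jaw?,gx,gy,z)
O=[(t,T(153,376),1,-.02,-.022,.061),(t,T(275,353),1,-.02,.022,.061),(t,T(285,408),1,0,.022,.061),(t,T(160,433),1,0,-.022,.061),
(s,S(632,178),1,0,.022,.061),(s,S(725,160),1,0,-.022,.061),(s,S(728,190),1,-.02,-.022,.061),(s,S(636,205),1,-.02,.022,.061),
(t,T(237,232),0,.038,.022,.058)]
def f(p): return np.concatenate([proj(c,G(p,(gx+p[3]*j,gy,z)))-px for c,px,j,gx,gy,z in O])
r_=least_squares(f,[.56,-.146,-2.92,.08]); p=r_.x; print(p, r_.fun.reshape(-1,2).round(1).tolist())
np.save('p.npy',p)
def draw(c,x0,y0,w,h,k):
    im=cv2.resize(c['frame'][y0:y0+h,x0:x0+w],None,fx=k,fy=k,interpolation=cv2.INTER_CUBIC)
    def poly(pts,col,cl=True):
        q=np.array([((proj(c,G(p,a))-[x0,y0]+.5)*k-.5) for a in pts]).round().astype(int); cv2.polylines(im,[q],cl,col,1)
    rect=lambda a,b,y,z:[(a,-y,z),(b,-y,z),(b,y,z),(a,y,z)]
    poly(rect(-.045,.195,.022,.018),(0,255,0)); poly(rect(-.038,.038,.022,.058),(255,0,0))
    poly(rect(p[3]-.02,p[3],.022,.061),(0,0,255)); poly([(.165,-.022,.062),(.165,.022,.062)],(255,255,0),False)
    poly([(.03*np.sin(a),-.012,.05+.03*np.cos(a)) for a in np.linspace(0,6.28,40)],(255,0,255));poly([(.03*np.sin(a),.012,.05+.03*np.cos(a)) for a in np.linspace(0,6.28,40)],(255,0,255))
    return im
m=np.zeros((600,800,3),np.uint8)
a=draw(t,375,175,95,180,4)[:600]; a=cv2.resize(draw(t,375,175,95,180,4),None,fx=.833,fy=.833); m[:a.shape[0],:a.shape[1]]=a[:600]
b=draw(s,200,110,80,130,4.6 and 4); m[:520,480:800]=b; cv2.imwrite('pics/ov1.png',m)
E
```

```text
[ 0.56489337 -0.14934821 -2.93415961  0.1005237 ] [[-1.5, -0.1], [-1.5, -0.6], [-0.6, -0.1], [0.0, 0.0], [-1.1, -1.8], [-1.1, -0.6], [-0.7, 0.1], [-1.3, -0.2], [0.4, -0.1]]
```

View pics/ov1.png

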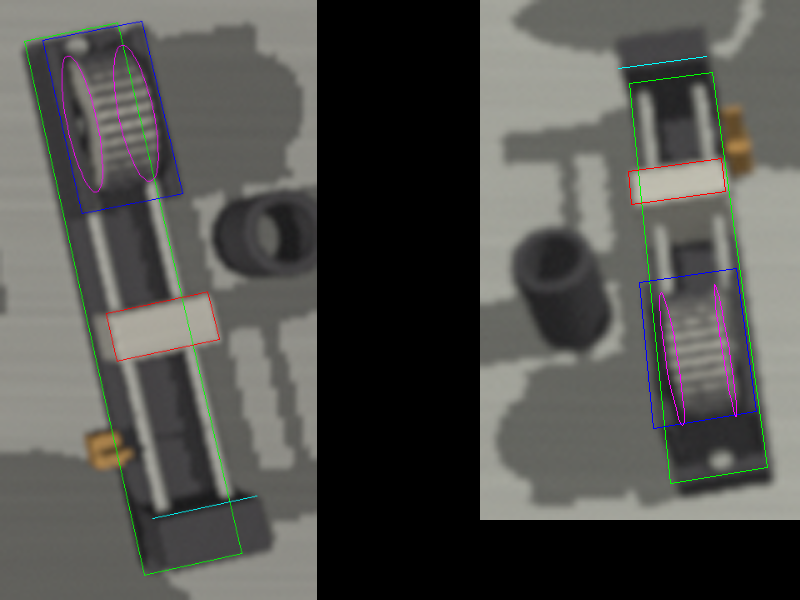

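The wireframe fits to about 1 px: wheel at (0.565,-0.149), yaw -2.934, jaw face at gauge x of about 0.1005. Next I'll enlarge the rider.

```bash
python3 - <<'E'
from fit import *
p=np.load('p.npy'); m=np.zeros((600,800,3),np.uint8)
for c,x0,y0,o in((load('top0'),392,292,0),(load('scene0'),248,125,400)):
    k=14;im=cv2.resize(c['frame'][y0:y0+40,x0:x0+28],None,fx=k,fy=k,interpolation=cv2.INTER_CUBIC)
    for g in np.arange(.13,.152,.005):
        q=[tuple(((proj(c,G(p,(g,y,.051)))-[x0,y0]+.5)*k).round().astype(int)) for y in(-.023,-.033)]
        cv2.line(im,*[tuple(map(int,a)) for a in q],(0,0,255) if abs(g-.14)<1e-6 else (0,255,0),1)
    m[:560,o:o+392]=im
cv2.imwrite('pics/rid.png',m)
E
```

```text
(no output)
```

View pics/rid.png

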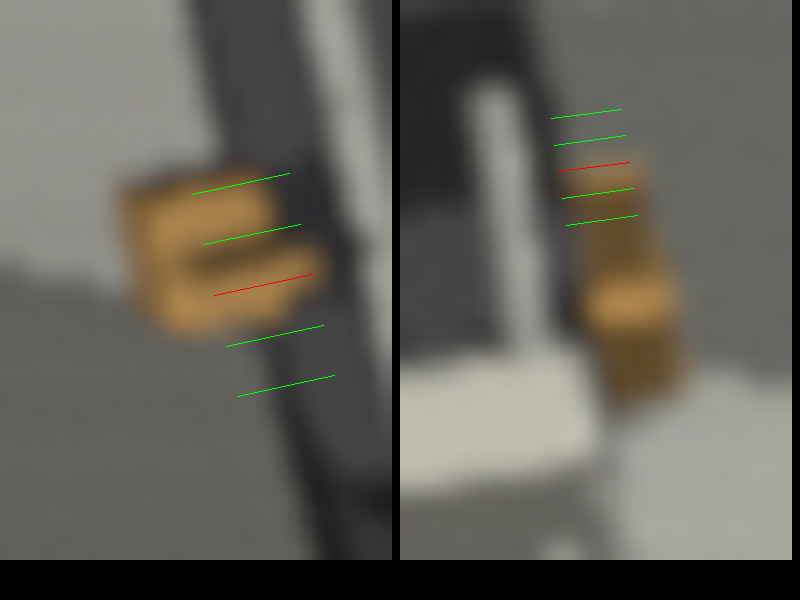

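The blade top is at about (265,275) in the left panel and (600,175) in the right. Both views give gauge x ≈ 0.139, so the gap is about 38 mm (range given: 17–46). I'll move above the wheel's far side, with tool x along gauge x.

```bash
cat > go.py <<'E'
from fit import *
import sys
p=np.load('p.npy'); gx,gy,z=map(float,sys.argv[1:4]); st=sensors.sense()
Rt=R.from_quat(st['orientation']); w=G(p,(gx,gy,z)); 
q=R.from_euler('z',p[2])*R.from_euler('x',np.pi)
c,s=np.cos(p[2]),np.sin(p[2]); d=st['eef_pos']-np.array([p[0],p[1],0])
print('gauge pos mm',(1000*np.array([c*d[0]+s*d[1],-s*d[0]+c*d[1],d[2]])).round(1),'F',st['wrist_force'].round(2),'t',st['time_s'])
print('slide cm',(100*Rt.inv().apply(w-st['eef_pos'])).round(2),'rot',(Rt.inv()*q).as_rotvec().round(3))
E
python3 go.py -.018 0 .12
```

```text
gauge pos mm [ 192.8 -763.7  230.3] F [ 0.36  0.19 -0.29] t 0.1
slide cm [-59.55 -52.24  11.11] rot [-0.002 -0.001 -0.581]
```

```bash
a='{"slide":[-59.5,-52.2,5],"delta_rot":[0,0,-0.58],"hand":-1}'; python3 -m jog '[{"slide":[-59.5,-52.2,5],"delta_rot":[0,0,-0.58],"hand":-1},{"slide":[-59.5,-52.2,5],"delta_rot":[0,0,-0.58],"hand":-1},{"slide":[-59.5,-52.2,5],"delta_rot":[0,0,-0.58],"hand":-1},{"slide":[-59.5,-52.2,5],"delta_rot":[0,0,-0.58],"hand":-1},{"slide":[-59.5,-52.2,5],"delta_rot":[0,0,-0.58],"hand":-1},{"slide":[-59.5,-52.2,5],"delta_rot":[0,0,-0.58],"hand":-1},{"slide":[-59.5,-52.2,5],"delta_rot":[0,0,-0.58],"hand":-1},{"slide":[-59.5,-52.2,5],"delta_rot":[0,0,-0.58],"hand":-1},{"slide":[-59.5,-52.2,5],"delta_rot":[0,0,-0.58],"hand":-1},{"slide":[-59.5,-52.2,5],"delta_rot":[0,0,-0.58],"hand":-1},{"slide":[-59.5,-52.2,5],"delta_rot":[0,0,-0.58],"hand":-1},{"slide":[-59.5,-52.2,5],"delta_rot":[0,0,-0.58],"hand":-1}]'; python3 go.py -.018 0 .12
```

```text
time_s: 1.1
eef_pos: [0.4458, 0.1185, 0.1998]
orientation: [-0.103, 0.995, 0.0, -0.0]
wrist_force: [1.0, 1.2, 0.1]
gripper_width: 0.004
finger_force: 0.0
gauge pos mm [  61.4 -286.6  199.8] F [0.99 1.15 0.13] t 1.1
slide cm [ -7.97 -28.65   7.98] rot [ 0.    -0.    -0.001]
```

```bash
python3 -m jog '[{"slide":[-8,-28.6,4],"delta_rot":[0,0,0],"hand":-1},{"slide":[-8,-28.6,6],"delta_rot":[0,0,0],"hand":-1},{"slide":[-8,-28.6,8],"delta_rot":[0,0,0],"hand":-1},{"slide":[-8,-28.6,8],"delta_rot":[0,0,0],"hand":-1},{"slide":[-8,-28.6,8],"delta_rot":[0,0,0],"hand":-1},{"slide":[-8,-28.6,8],"delta_rot":[0,0,0],"hand":-1},{"slide":[-8,-28.6,8],"delta_rot":[0,0,0],"hand":-1},{"slide":[-8,-28.6,8],"delta_rot":[0,0,0],"hand":-1},{"slide":[-8,-28.6,8],"delta_rot":[0,0,0],"hand":-1},{"slide":[-8,-28.6,8],"delta_rot":[0,0,0],"hand":-1},{"slide":[-8,-28.6,8],"delta_rot":[0,0,0],"hand":-1},{"slide":[-8,-28.6,8],"delta_rot":[0,0,0],"hand":-1}]'; python3 go.py -.018 0 .085
```

```text
time_s: 2.1
eef_pos: [0.5824, -0.1419, 0.121]
orientation: [-0.104, 0.995, -0.0, 0.001]
wrist_force: [0.1, 0.4, 0.5]
gripper_width: -0.003
finger_force: 0.0
gauge pos mm [-18.7  -3.7 121. ] F [0.13 0.39 0.52] t 2.1
slide cm [ 0.07 -0.37  3.6 ] rot [-0.     0.001  0.   ]
```

```bash
python3 -m jog '[{"slide":[0,0,0],"delta_rot":[0,0,0],"hand":-1},{"slide":[0,0,1.2],"delta_rot":[0,0,0],"hand":-1},{"slide":[0,0,2.4],"delta_rot":[0,0,0],"hand":-1},{"slide":[0,0,3.2],"delta_rot":[0,0,0],"hand":-1},{"slide":[0,0,3.6],"delta_rot":[0,0,0],"hand":-1},{"slide":[0,0,3.6],"delta_rot":[0,0,0],"hand":-1},{"slide":[0,0,3.6],"delta_rot":[0,0,0],"hand":-1}]'; python3 go.py -.018 0 .077
python3 -c "
from h import *
m=np.zeros((600,800,3),np.uint8)
t=cap('top','t1');s=cap('scene','s1')
m[:600,:400]=cv2.resize(t['frame'][175:325,360:460],None,fx=4,fy=4,interpolation=2)
m[:600,400:]=cv2.resize(s['frame'][110:260,200:300],None,fx=4,fy=4,interpolation=2)
cv2.imwrite('pics/c1.png',m)"
```

```text
time_s: 2.68
eef_pos: [0.5821, -0.1429, 0.0834]
orientation: [-0.103, 0.995, 0.0, -0.001]
wrist_force: [0.5, 1.4, -0.3]
gripper_width: -0.001
finger_force: 0.0
gauge pos mm [-18.1  -2.7  83.4] F [ 0.47  1.43 -0.32] t 2.6833
slide cm [ 0.01 -0.27  0.64] rot [ 0.001 -0.001 -0.001]
```

View pics/c1.png

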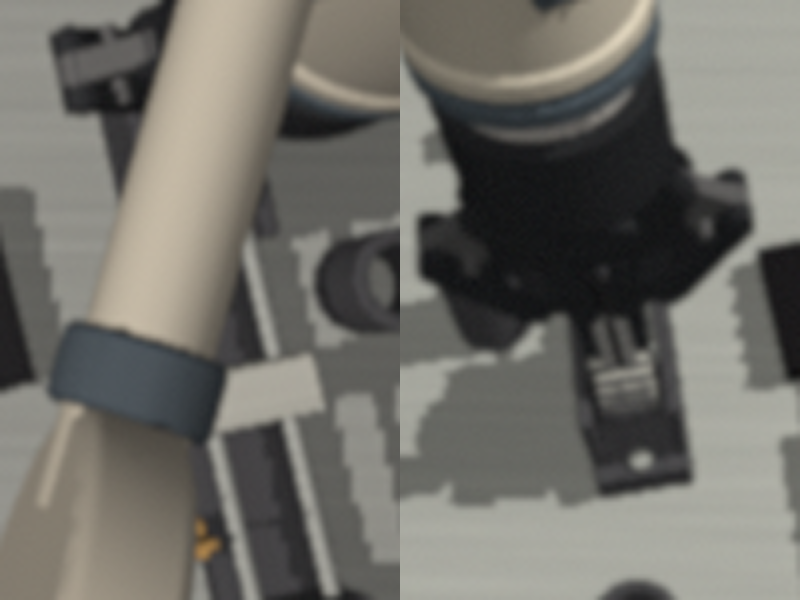

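The right panel shows the closed fingers at (618,335), centred over the wheel at (625,370). The jaw's corner stays visible in the left panel at (323,410). Now I'll lower the finger until it touches.

```bash
python3 -m jog '[{"slide":[0,-0.25,0.2],"delta_rot":[0,0,0],"hand":-1},{"slide":[0,-0.25,0.4],"delta_rot":[0,0,0],"hand":-1},{"slide":[0,-0.25,0.6],"delta_rot":[0,0,0],"hand":-1},{"slide":[0,-0.25,0.7],"delta_rot":[0,0,0],"hand":-1},{"slide":[0,-0.25,0.7],"delta_rot":[0,0,0],"hand":-1}]'; python3 go.py .02 0 .077
```

```text
time_s: 3.2
eef_pos: [0.5832, -0.1457, 0.0775]
orientation: [-0.103, 0.995, -0.0, 0.0]
wrist_force: [1.0, 0.2, 2.4]
gripper_width: -0.0
finger_force: 1.2
gauge pos mm [-18.7   0.2  77.5] F [1.04 0.16 2.39] t 3.2
slide cm [3.87 0.01 0.05] rot [-0.     0.001 -0.001]
```

```bash
python3 -m jog '[{"slide":[0.3,0,0.1],"delta_rot":[0,0,0],"hand":-1},{"slide":[0.7,0,0.1],"delta_rot":[0,0,0],"hand":-1},{"slide":[1.1,0,0.1],"delta_rot":[0,0,0],"hand":-1},{"slide":[1.5,0,0.1],"delta_rot":[0,0,0],"hand":-1},{"slide":[1.5,0,0.1],"delta_rot":[0,0,0],"hand":-1}]'; python3 go.py .02 0 .077;  python3 -m jog '[{"slide":[0.4,0,0],"delta_rot":[0,0,0],"hand":-1},{"slide":[0.8,0,0],"delta_rot":[0,0,0],"hand":-1},{"slide":[1.2,0,0],"delta_rot":[0,0,0],"hand":-1},{"slide":[1.6,0,0],"delta_rot":[0,0,0],"hand":-1},{"slide":[2.0,0,0.05],"delta_rot":[0,0,0],"hand":-1},{"slide":[2.0,0,0.05],"delta_rot":[0,0,0],"hand":-1}]'; python3 go.py .02 0 .077
python3 -c "
from h import *
m=np.zeros((600,800,3),np.uint8)
t=cap('top','t2');s=cap('scene','s2')
m[:600,:400]=cv2.resize(t['frame'][175:325,360:460],None,fx=4,fy=4,interpolation=2)
m[:600,400:]=cv2.resize(s['frame'][110:260,200:300],None,fx=4,fy=4,interpolation=2)
cv2.imwrite('pics/c2.png',m)"
```

```text
time_s: 3.62
eef_pos: [0.5676, -0.149, 0.0769]
orientation: [-0.103, 0.995, -0.0, 0.0]
wrist_force: [1.2, -0.6, 4.6]
gripper_width: 0.0
finger_force: 2.6
gauge pos mm [-2.8  0.2 76.9] F [ 1.24 -0.64  4.61] t 3.6167
slide cm [ 2.28  0.02 -0.01] rot [-0.001  0.    -0.002]
time_s: 4.12
eef_pos: [0.5475, -0.153, 0.0754]
orientation: [-0.103, 0.995, 0.0, -0.001]
wrist_force: [-1.3, -0.8, 4.4]
gripper_width: 0.001
finger_force: 2.1
gauge pos mm [17.8 -0.  75.4] F [-1.3  -0.81  4.42] t 4.1167
slide cm [ 0.22 -0.   -0.16] rot [ 0.    -0.001 -0.002]
```

View pics/c2.png

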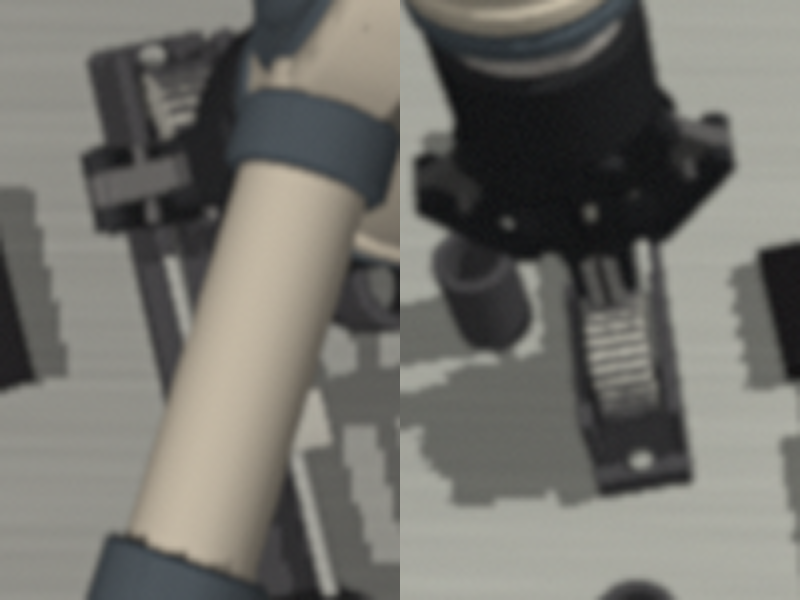

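Jaw corner went from (323,410) to (331,447), about 12 mm, as expected. I'll repeat the stroke.

```bash
python3 -m jog '[{"slide":[0,0,-0.8],"delta_rot":[0,0,0],"hand":-1},{"slide":[0,0,-1.6],"delta_rot":[0,0,0],"hand":-1},{"slide":[-1.8,0,-1.6],"delta_rot":[0,0,0],"hand":-1},{"slide":[-3.6,0,-1.6],"delta_rot":[0,0,0],"hand":-1},{"slide":[-3.6,0,-1.6],"delta_rot":[0,0,0],"hand":-1},{"slide":[-3.6,0,-1.0],"delta_rot":[0,0,0],"hand":-1},{"slide":[-3.6,0,-0.5],"delta_rot":[0,0,0],"hand":-1},{"slide":[-3.6,0,-0.2],"delta_rot":[0,0,0],"hand":-1},{"slide":[-3.6,0,-0.1],"delta_rot":[0,0,0],"hand":-1},{"slide":[-3.6,0,-0.1],"delta_rot":[0,0,0],"hand":-1}]'; python3 go.py .02 0 .077;  python3 -m jog '[{"slide":[0.3,0,0],"delta_rot":[0,0,0],"hand":-1},{"slide":[0.7,0,0],"delta_rot":[0,0,0],"hand":-1},{"slide":[1.1,0,0],"delta_rot":[0,0,0],"hand":-1},{"slide":[1.5,0,0],"delta_rot":[0,0,0],"hand":-1},{"slide":[1.9,0,0],"delta_rot":[0,0,0],"hand":-1},{"slide":[2.3,0,0],"delta_rot":[0,0,0],"hand":-1},{"slide":[2.7,0,0],"delta_rot":[0,0,0],"hand":-1},{"slide":[3.1,0,0.05],"delta_rot":[0,0,0],"hand":-1},{"slide":[3.5,0,0.1],"delta_rot":[0,0,0],"hand":-1},{"slide":[3.5,0,0.1],"delta_rot":[0,0,0],"hand":-1}]'; python3 go.py .02 0 .077
python3 -m jog '[{"slide":[0,0,-0.8],"delta_rot":[0,0,0],"hand":-1},{"slide":[0,0,-1.6],"delta_rot":[0,0,0],"hand":-1},{"slide":[-2,0,-6],"delta_rot":[0,0,0],"hand":-1},{"slide":[-6,0,-6],"delta_rot":[0,0,0],"hand":-1},{"slide":[-10,-0,-6],"delta_rot":[0,0,0],"hand":-1},{"slide":[-13,0,-6],"delta_rot":[0,0,0],"hand":-1},{"slide":[-13,0,-6],"delta_rot":[0,0,0],"hand":-1}]'
cat > look.py <<'E'
from fit import *
import sys
n=sys.argv[1]; m=np.zeros((600,800,3),np.uint8)
for nm,x0,y0,w,h,o in(('top',395,255,50,75,0),('scene',230,110,50,75,400)):
    c=cap(nm,nm+n); m[:,o:o+400]=cv2.resize(c['frame'][y0:y0+h,x0:x0+w],None,fx=8,fy=8,interpolation=2)
cv2.imwrite(f'pics/look{n}.png',m)
E
python3 look.py 3
```

```text
time_s: 5.05
eef_pos: [0.5836, -0.1452, 0.0768]
orientation: [-0.103, 0.995, 0.0, -0.0]
wrist_force: [-0.7, 1.6, 3.9]
gripper_width: -0.003
finger_force: 1.6
gauge pos mm [-19.1  -0.2  76.8] F [-0.74  1.55  3.93] t 5.05
slide cm [ 3.91 -0.02 -0.02] rot [ 0.     0.    -0.001]
time_s: 5.88
eef_pos: [0.5485, -0.1528, 0.0752]
orientation: [-0.103, 0.995, 0.0, -0.001]
wrist_force: [-1.5, -0.8, 3.6]
gripper_width: -0.003
finger_force: 2.2
gauge pos mm [16.8 -0.  75.2] F [-1.48 -0.79  3.62] t 5.8833
slide cm [ 0.32 -0.   -0.18] rot [ 0.    -0.002 -0.002]
time_s: 6.47
eef_pos: [0.6802, -0.1237, 0.132]
orientation: [-0.104, 0.995, 0.001, -0.001]
wrist_force: [0.2, 0.3, -1.2]
gripper_width: -0.001
finger_force: 0.0
```

View pics/look3.png

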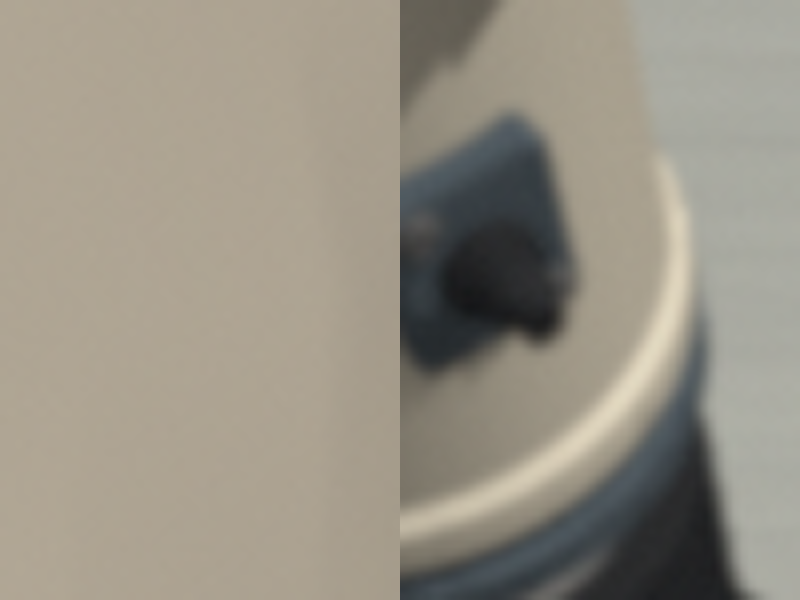

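The arm hides the gauge here; I'll swing it to the left and measure numerically.

```bash
python3 -m jog '[{"slide":[0,4,-3],"delta_rot":[0,0,0],"hand":-1},{"slide":[0,30,-3],"delta_rot":[0,0,0],"hand":-1},{"slide":[0,30,-3],"delta_rot":[0,0,0],"hand":-1},{"slide":[0,30,-3],"delta_rot":[0,0,0],"hand":-1},{"slide":[0,30,-3],"delta_rot":[0,0,0],"hand":-1},{"slide":[0,30,-3],"delta_rot":[0,0,0],"hand":-1},{"slide":[0,30,-3],"delta_rot":[0,0,0],"hand":-1},{"slide":[0,30,-3],"delta_rot":[0,0,0],"hand":-1},{"slide":[0,30,-3],"delta_rot":[0,0,0],"hand":-1},{"slide":[0,30,-3],"delta_rot":[0,0,0],"hand":-1}]'
cat > prof.py <<'E'
from fit import *
p=np.load('p.npy')
def edges(c,y0=-.0,z=.061):
    g=np.arange(.05,.165,.0005); out=[]
    gray=cv2.cvtColor(c['frame'],cv2.COLOR_BGR2GRAY).astype(np.float32)
    P=np.zeros(len(g))
    for y in np.linspace(-.008,.008,9):   # between the rods
        q=np.array([proj(c,G(p,(a,y,z))) for a in g],np.float32); P+=cv2.remap(gray,q[None,:,0],q[None,:,1],1)[0]/9
    hi=P.max(); lo=np.percentile(P,20); th=(hi+lo)/2; i=np.where(P>th)[0]
    return g[i[0]].round(4),g[i[-1]].round(4),hi.round(),lo.round()
E
python3 look.py 4; python3 -c "
from prof import *
for n in('top0','scene0','top4','scene4'): print(n,edges(load(n)))"
```

```text
time_s: 7.4
eef_pos: [0.6145, 0.168, 0.1666]
orientation: [-0.104, 0.995, -0.0, 0.0]
wrist_force: [-0.0, 0.1, 0.6]
gripper_width: 0.002
finger_force: 0.0
top0 (np.float64(0.0815), np.float64(0.101), np.float64(169.0), np.float64(68.0))
scene0 (np.float64(0.078), np.float64(0.1005), np.float64(188.0), np.float64(48.0))
top4 (np.float64(0.104), np.float64(0.1235), np.float64(190.0), np.float64(76.0))
scene4 (np.float64(0.1), np.float64(0.1225), np.float64(205.0), np.float64(53.0))
```

View pics/look4.png

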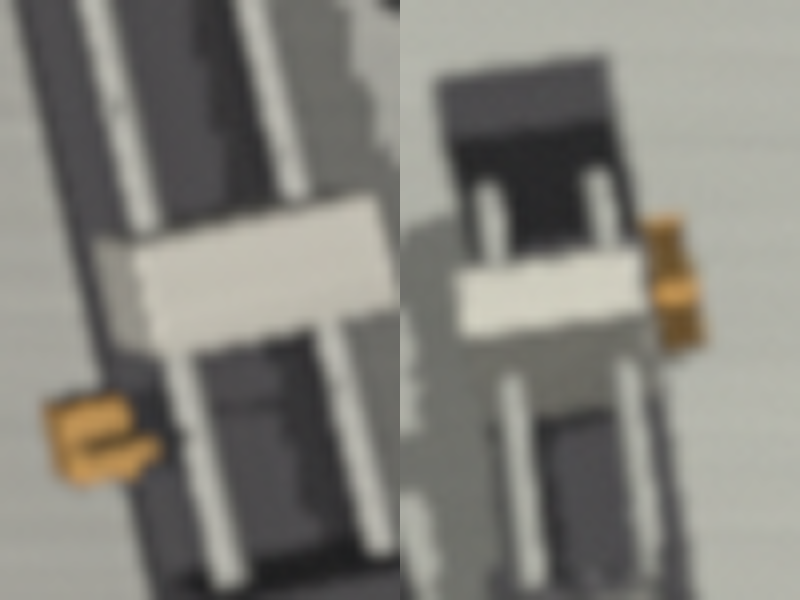

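```bash
python3 -c "
from prof import *
c_,s_=np.cos(p[2]),np.sin(p[2])
def g(w): d=w[:2]-p[:2]; return (1000*np.array([c_*d[0]+s_*d[1],-s_*d[0]+c_*d[1]])).round(1)
t=load('top4');s=load('scene4')
for x,y in((160,446),(150,449),(130,455)): print('top blade',g(at(t,395+(x+.5)/8-.5,255+(y+.5)/8-.5,.051)))
for x,y in((650,222),(665,220),(680,218)): print('scene blade',g(at(s,230+(x-400+.5)/8-.5,110+(y+.5)/8-.5,.051)))
print('jaw top corner -y', g(at(t,395+162.5/8-.5,255+354.5/8-.5,.061)),g(at(s,230+243.5/8-.5,110+247/8-.5,.061)))
# brass profile along gx at z=.051, gy -.025..-.031
for c in(t,s,load('top0'),load('scene0')):
    im=c['frame'].astype(np.float32); sat=im[...,2]-im[...,0]; gg=np.arange(.128,.150,.001)
    for y in(-.0245,-.0275):
        q=np.array([proj(c,G(p,(a,y,.051))) for a in gg],np.float32); print(y,cv2.remap(sat,q[None,:,0],q[None,:,1],1)[0].astype(int))
"
python3 go.py -.018 0 .12
```

```text
top blade [139.2 -21.7]
top blade [139.4 -23.5]
top blade [139.6 -27.2]
scene blade [137.8 -26.8]
scene blade [137.8 -30.5]
scene blade [137.8 -34.2]
jaw top corner -y [122.9 -19.8] [121.7 -24.6]
-0.0245 [ 0  3  8 15 20 21 18 15 25 45 68 79 77 61 33 14  2  0  0  0  0  0]
-0.0275 [14 40 65 80 89 90 85 74 60 61 73 90 97 95 85 61 32 11  0  1  1  0]
-0.0245 [22 22 22 21 22 25 27 29 32 32 29 27 22 17 13 10  7  6  6  5  5  5]
-0.0275 [50 50 51 52 54 55 58 59 60 56 52 45 36 27 21 16 11 10  8  8  8  8]
-0.0245 [ 0  2  6 13 18 19 17 14 22 40 61 71 69 54 29 12  2  0  0  0  0  0]
-0.0275 [13 36 57 71 80 80 76 67 54 55 65 79 86 85 77 57 31 11  0  0  0  0]
-0.0245 [22 23 23 24 25 28 30 32 34 33 30 27 22 16 11  8  5  3  2  2  2  2]
-0.0275 [50 50 50 51 52 53 55 57 59 56 53 47 38 29 21 13  8  6  4  4  4  4]
gauge pos mm [-114.3 -298.5  166.2] F [ 0.21 -1.21 -0.03] t 7.5
slide cm [  9.56 -29.87   4.64] rot [-0.001  0.    -0.002]
```

Gap is now about 16 mm (jaw 123, blade 139). I'll go back for one full stroke plus a short one of about 16 mm.

```bash
python3 -m jog '[{"slide":[9.6,-29.9,0],"delta_rot":[0,0,0],"hand":-1},{"slide":[9.6,-29.9,0],"delta_rot":[0,0,0],"hand":-1},{"slide":[9.6,-29.9,0],"delta_rot":[0,0,0],"hand":-1},{"slide":[9.6,-29.9,0],"delta_rot":[0,0,0],"hand":-1},{"slide":[9.6,-29.9,0],"delta_rot":[0,0,0],"hand":-1},{"slide":[9.6,-29.9,0],"delta_rot":[0,0,0],"hand":-1},{"slide":[9.6,-29.9,2],"delta_rot":[0,0,0],"hand":-1},{"slide":[9.6,-29.9,4],"delta_rot":[0,0,0],"hand":-1},{"slide":[9.6,-29.9,6],"delta_rot":[0,0,0],"hand":-1},{"slide":[9.6,-29.9,7.5],"delta_rot":[0,0,0],"hand":-1},{"slide":[9.6,-29.9,7.5],"delta_rot":[0,0,0],"hand":-1},{"slide":[9.6,-29.9,7.5],"delta_rot":[0,0,0],"hand":-1}]'; python3 go.py -.018 0 .0768
```

```text
time_s: 8.5
eef_pos: [0.5815, -0.1459, 0.0899]
orientation: [-0.102, 0.995, 0.0, -0.001]
wrist_force: [0.7, -0.1, 1.3]
gripper_width: -0.002
finger_force: 0.0
gauge pos mm [-17.    0.1  89.9] F [ 0.72 -0.05  1.28] t 8.5
slide cm [-0.1   0.01  1.31] rot [ 0.001 -0.002 -0.004]
```

```bash
python3 -m jog '[{"slide":[-0.1,0,0.5],"delta_rot":[0,0,0],"hand":-1},{"slide":[-0.1,0,1.0],"delta_rot":[0,0,0],"hand":-1},{"slide":[-0.1,0,1.3],"delta_rot":[0,0,0],"hand":-1},{"slide":[-0.1,0,1.3],"delta_rot":[0,0,0],"hand":-1}]'; python3 go.py .02 0 .0768
python3 -m jog '[{"slide":[0.3,0,0],"delta_rot":[0,0,0],"hand":-1},{"slide":[0.7,0,0],"delta_rot":[0,0,0],"hand":-1},{"slide":[1.1,0,0],"delta_rot":[0,0,0],"hand":-1},{"slide":[1.5,0,0],"delta_rot":[0,0,0],"hand":-1},{"slide":[1.9,0,0],"delta_rot":[0,0,0],"hand":-1},{"slide":[2.3,0,0],"delta_rot":[0,0,0],"hand":-1},{"slide":[2.7,0,0],"delta_rot":[0,0,0],"hand":-1},{"slide":[3.1,0,0.05],"delta_rot":[0,0,0],"hand":-1},{"slide":[3.5,0,0.1],"delta_rot":[0,0,0],"hand":-1},{"slide":[3.5,0,0.1],"delta_rot":[0,0,0],"hand":-1}]'; python3 go.py -.008 0 .0768
python3 -m jog '[{"slide":[0,0,-0.8],"delta_rot":[0,0,0],"hand":-1},{"slide":[0,0,-1.6],"delta_rot":[0,0,0],"hand":-1},{"slide":[-1.4,0,-1.6],"delta_rot":[0,0,0],"hand":-1},{"slide":[-2.6,0,-1.6],"delta_rot":[0,0,0],"hand":-1},{"slide":[-2.6,0,-1.6],"delta_rot":[0,0,0],"hand":-1},{"slide":[-2.6,0,-1.0],"delta_rot":[0,0,0],"hand":-1},{"slide":[-2.6,0,-0.5],"delta_rot":[0,0,0],"hand":-1},{"slide":[-2.6,0,-0.2],"delta_rot":[0,0,0],"hand":-1},{"slide":[-2.6,0,-0.1],"delta_rot":[0,0,0],"hand":-1},{"slide":[-2.6,0,-0.1],"delta_rot":[0,0,0],"hand":-1}]'; python3 go.py .008 0 .077
```

```text
time_s: 8.83
eef_pos: [0.5839, -0.1442, 0.0777]
orientation: [-0.103, 0.995, -0.0, 0.0]
wrist_force: [0.5, -1.1, 0.2]
gripper_width: -0.001
finger_force: 0.3
gauge pos mm [-19.7  -1.2  77.7] F [ 0.55 -1.11  0.2 ] t 8.8333
slide cm [ 3.97 -0.12  0.08] rot [-0.     0.    -0.001]
time_s: 9.67
eef_pos: [0.5483, -0.1519, 0.0764]
orientation: [-0.103, 0.995, -0.0, -0.001]
wrist_force: [0.0, -1.5, 2.8]
gripper_width: -0.0
finger_force: 1.8
gauge pos mm [16.7 -0.9 76.4] F [ 0.05 -1.48  2.83] t 9.6667
slide cm [-2.47 -0.09 -0.05] rot [ 0.    -0.001 -0.002]
time_s: 10.5
eef_pos: [0.5746, -0.1462, 0.0778]
orientation: [-0.103, 0.995, 0.0, -0.0]
wrist_force: [-0.7, 0.9, 4.3]
gripper_width: 0.003
finger_force: 1.9
gauge pos mm [-10.1  -1.1  77.8] F [-0.66  0.95  4.34] t 10.5
slide cm [ 1.81 -0.11  0.08] rot [ 0.    -0.    -0.001]
```

```bash
python3 -m jog '[{"slide":[0.3,0,0.05],"delta_rot":[0,0,0],"hand":-1},{"slide":[0.7,0,0.05],"delta_rot":[0,0,0],"hand":-1},{"slide":[1.1,0,0.05],"delta_rot":[0,0,0],"hand":-1},{"slide":[1.5,0,0.05],"delta_rot":[0,0,0],"hand":-1},{"slide":[1.5,0,0.05],"delta_rot":[0,0,0],"hand":-1}]'; python3 go.py .008 0 .077
python3 -m jog '[{"slide":[0,0,-0.8],"delta_rot":[0,0,0],"hand":-1},{"slide":[0,0,-1.6],"delta_rot":[0,0,0],"hand":-1},{"slide":[0,0,-5],"delta_rot":[0,0,0],"hand":-1},{"slide":[-5,3,-8],"delta_rot":[0,0,0],"hand":-1},{"slide":[-10,30,-9],"delta_rot":[0,0,0],"hand":-1},{"slide":[-10,30,-9],"delta_rot":[0,0,0],"hand":-1},{"slide":[-10,30,-9],"delta_rot":[0,0,0],"hand":-1},{"slide":[-10,30,-9],"delta_rot":[0,0,0],"hand":-1},{"slide":[-10,30,-9],"delta_rot":[0,0,0],"hand":-1},{"slide":[-10,30,-9],"delta_rot":[0,0,0],"hand":-1},{"slide":[-10,30,-9],"delta_rot":[0,0,0],"hand":-1},{"slide":[-10,30,-9],"delta_rot":[0,0,0],"hand":-1}]'
python3 look.py 5; python3 -c "
from prof import *
for n in('top4','scene4','top5','scene5'): print(n,edges(load(n)))
for n in('top0','top4','top5','scene0','scene4','scene5'):
    im=load(n)['frame'].astype(np.float32); sat=np.clip(im[...,2]-im[...,0]-25,0,None)
    k=sat[290:325,395:420] if n[0]=='t' else sat[130:160,255:275]
    yy,xx=np.mgrid[:k.shape[0],:k.shape[1]]; print(n,((xx*k).sum()/k.sum()).round(2),((yy*k).sum()/k.sum()).round(2))
"
```

```text
time_s: 10.92
eef_pos: [0.5595, -0.1495, 0.0776]
orientation: [-0.103, 0.995, -0.0, -0.0]
wrist_force: [0.1, 0.5, 4.6]
gripper_width: 0.002
finger_force: 2.2
gauge pos mm [ 5.3 -0.9 77.6] F [0.12 0.51 4.63] t 10.9167
slide cm [ 0.27 -0.09  0.06] rot [-0.    -0.    -0.002]
time_s: 11.92
eef_pos: [0.5958, 0.1719, 0.1676]
orientation: [-0.106, 0.994, 0.002, -0.0]
wrist_force: [1.3, -0.4, 0.1]
gripper_width: 0.004
finger_force: 0.0
top4 (np.float64(0.104), np.float64(0.1235), np.float64(190.0), np.float64(76.0))
scene4 (np.float64(0.1), np.float64(0.1225), np.float64(205.0), np.float64(53.0))
top5 (np.float64(0.1195), np.float64(0.139), np.float64(186.0), np.float64(76.0))
scene5 (np.float64(0.116), np.float64(0.1375), np.float64(204.0), np.float64(67.0))
top0 11.55 19.81
top4 11.57 19.7
top5 11.5 19.74
scene0 8.72 14.75
scene4 8.73 14.96
scene5 8.74 15.01
```

View pics/look5.png

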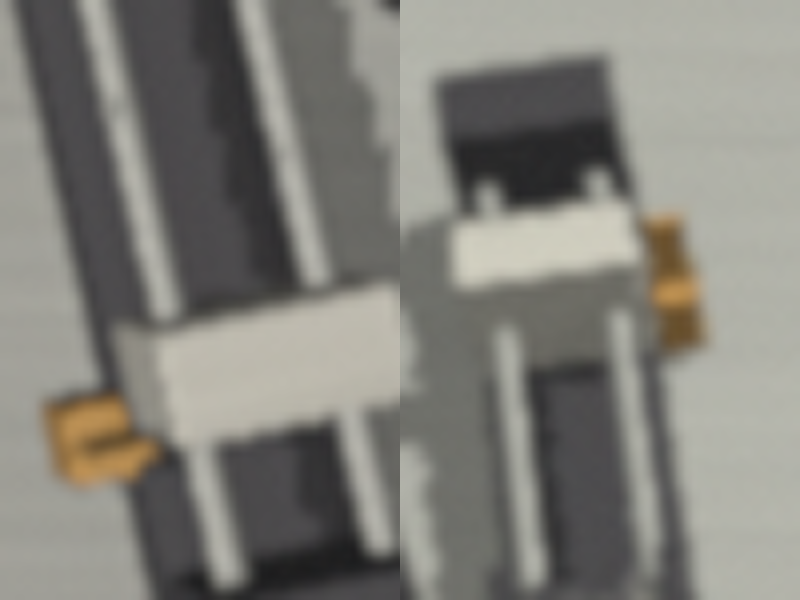

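The left panel shows the jaw's closing edge at (185,448), in line with the blade strip at (158,448). Both views give an error of about 0.5 to 1 mm, the rider hasn't moved, and the arm is clear.

```bash
python3 -c "
from h import *
print(r.job_done())"
```

```text
the job is handed in; nothing more can be done
None
```

The job is handed in: I rolled the wheel lightly until the jaw's closing face was within about 1 mm of the rider's blade, measured in both cameras, then moved the finger clear; the verdict was not reported back.

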